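# Close the steel casting mould flush

## Robot

A 7-joint arm with a two-finger parallel gripper is mounted at the origin on the work surface. World frame = base frame: x ahead of the robot, y to its left, z up, the work surface at z = 0. Lengths are in m, angles in rad, forces in N, time in s.
With the tool pointing down it reaches from about 0.35 to 0.9 m from the base axis. Payload 8.1 kg.
Tool frame: the origin (TCP) lies midway between the tips of the shut fingers; the grasp point (between the pads) lies 19 mm behind it; z points along the fingers, y is the direction in which the jaws open and shut (so a half turn about z gives the same grasp; the last joint's range is limited). The gripper opens to 85 mm and grips with 20 to 120 N. Pads are 22 mm wide; open, the fingers measure 114 mm over their backs; the gripper's body (76 mm by 85 mm) begins 54 mm behind the grasp point. The pads swing forward as they close: fully open they stand 13 mm farther back than shut.
Start: joints at [-1.272, 0.434, 0.025, 1.573, -0.012, 1.134, -0.075], TCP at [0.244, 0.575, 0.231] pointing down, gripper open.
Joint ranges: [-2.62, 2.62], [-0.44, 2.09], [-1.27, 1.32], [0.08, 2.57], [-1.32, 4.46], [0.12, 2], [-2.74, 2.74]. Speed limits (rad/s): [2.22, 2.22, 3.01, 3.01, 3.14, 3.14, 3.14].

## Interface

Orientations are given as a 3x3 rotation matrix whose columns are the frame's x, y, z axes.
In Python, from rig import telemetry, vision, order gives the robot as it stands.
- The arm moves only by the tool jog_arm, never from a script. Its argument "rows" is one flat list of numbers, 7 for each row, row after row: the shift along the tool's x, y, z in mm, then the turn, a rotation vector about the tool's x, y, z in degrees, then the closure, from 0 (fully open) to 1 (shut). In form: [tx, ty, tz, ax, ay, az, jaw, tx, ty, tz, ax, ay, az, jaw, ...]. A call has 1 to 20 rows; each row is the pose to reach, as a shift and turn from the pose measured when the call began, along the tool's axes at that moment; what a row does not reach only later rows make up. A row lasts 1/12 s, in which the tool goes at most 41.7 mm and 7.16 degrees, less where a joint would pass 70% of its speed; a pose out of reach is approached as far as the arm can. A call with a gripper value outside its range is refused whole. The fingers move at their own pace and stop on an object; "grip_force" is the grip in N (left out, the last holds). Time passes only in rows, so rows that repeat a pose let the fingers close. It gives the time, the measured TCP pose, the force and the opening at its end, in the units of the state.
- telemetry.get_state(): the state, without advancing time (a new reading comes with each control period).
- vision.capture(name): name is "scene" or "top" or "wrist"; returns a dict with "pixels" (400x640x3 uint8, red, green, blue), "intrinsics" (3x3 intrinsics, pixels), "R" (3x3) and "t" (3): a world point X has camera coordinates R X + t. Camera axes: x right, y down, z forward; pixel columns grow to the right and rows downward; lengths in m; the calibration is good to about 2 mm. A picture is of the moment at which its call begins. There is no depth.
- order.finish_job(): hands the job in, once; it reports no verdict.
The state is a dict: "t": time; "q": joint angles; "joint_velocities": joint speeds; "joint_efforts": joint torques, N m; "tool_pos": TCP position; "tcp_rot": TCP orientation; "wrist_force": force on the tool from outside, world axes, zero at the start; "ft_torque": the same for the moment, N m; "grip_width": finger opening in m.
Only numpy, scipy, OpenCV 4.12 (cv2) and the standard library are available. Lean on these libraries where they do the work, as an engineer would, in place of code of your own. Each camera call takes 0.05 s, during which the arm holds its last target. There are 200 camera calls.

## Task

Pick the steel mould cover up from its slanting wooden rest and lay it gently, step downwards, on the oblong steel mould half that stands on the grey floating bed, lined up so that its step drops into the opening and it lies fully home, flat and flush all round. The half may stand off the middle of the bed, so feel or look for it; do not press hard or drop the cover onto it, and leave everything else on the bench where it is.

Things in the scene. Friction and masses are not known exactly. Their poses are not given: they have to be found in the camera images.
- cover: Steel mould cover, plate 66 x 50 mm (x, y), 12 mm thick, 0.27-0.45 kg. Origin: centre of the plate's underside (seat face); z out of the plain top. A centred step 47.6 x 31.6 mm sticks 4 mm below. Starts step down on the sloping board, z tilted 34 deg, length up the slope, low end on a ledge; long sides free: grip across the 50 mm, tool square to the slope. Fits either way round.
- bed: Fixed grey bed 120 x 100 x 12 mm; origin under its centre. On it a stiff floating carrier (10 N shifts it) with the matching half, 66 x 50 x 26 mm, sides along the bed's x, y; it stands up to 6 mm in x, 9 in y (stops 7, 10) off the bed's centre, NOT in this pose: feel or see it. Rim 42 mm up, opening 50 x 34 x 10 mm, 1.2 mm play round the step. Home: cover origin 42 mm up; step on rim: 46.
- rest: Fixed wooden rest holding the cover: base 110 x 70 x 14 mm; above it a board 86 x 36 mm sloping 34 deg, rising along the rest's +x; the low end, with a ledge, faces roughly the robot. Middle of the board's face 75 mm above the bench, high end 100 mm. Origin: bench level under the board's middle; z up.
- square_mould: Another mould half, loose on the bench, which the cover does not fit: square steel, 50 x 50 mm, 26 mm high, 34 x 34 mm opening. Origin at the centre of its underside. Leave alone.
- jar: Bystander: glass jar, 56 mm across, 75 mm high, origin under its centre.
- tin: Bystander: flat round brass tin, 60 mm across, 32 mm high, origin under its centre.
- flux: Bystander: white plastic bottle, 44 mm across, 100 mm high, origin under its centre.
- dapping: Bystander: dark wooden cube of 50 mm, origin under its centre.
- ingot: Bystander: copper bar 55 x 22 x 18 mm, origin under its centre.
- pot: Bystander: white plastic pot of files, 72 mm across, 85 mm high, files up to 200 mm, origin under its centre.
- hammer: Bystander: hammer, 220 mm long, lying on the bench nearest the robot.
Mind the look-alikes: they are no part of the job. Leave any red look-alike of the cover alone. What is shaped like the bed but yellow is not meant.

How it is judged:
By the outcome, as a careful person would: the job done as asked, in the order asked, and still so for the second after the job is handed in, with the robot touching nothing.
It also fails if it takes over 48 s, if anything falls off the work surface, if the arm or the gripper's body presses on something with over 40 N, if the wrist force passes 120 N, or if a joint passes its speed limit or range.

## Working session

There is one attempt and no reset: what is moved stays moved. The work goes in short steps, Python scripts to look and compute and a tool call to move; the robot and the scene stay as the last step left them, time stands still between calls to the robot, and variables do not carry over. Pictures are saved under pics/ and viewed, about 8 in all and at most 12, crops included, and the job is handed in when it is done.

Besides the shell and the picture viewer there is one more tool, called as name(argument=value, ...) on one line, values as JSON. jog_arm: Moves the arm, as the interface text tells. Its arguments: {"type":"object","properties":{"rows":{"type":"array","items":{"type":"number"}},"grip_force":{"type":"number"}},"required":["rows"]}

```bash
mkdir -p pics; ls; python3 - <<'E'
from rig import telemetry, vision
import cv2,numpy as np
s=telemetry.get_state(); print(s['t'],s['tool_pos'],s['tcp_rot'],s['grip_width'],s['wrist_force'])
for n in['scene','top']:
    c=vision.capture(n); cv2.imwrite(f'pics/{n}0.png',c['pixels'][:,:,::-1]); np.savez(f'{n}0.npz',**c)
    print(n,c['intrinsics'],c['R'],c['t'])
E
```

```text
pics
0.0 [0.24424392 0.57473486 0.23051617] [[-9.20332404e-01  3.91136813e-01 -5.09853671e-04]
 [ 3.91137126e-01  9.20331159e-01 -1.51910864e-03]
 [-1.24945091e-04 -1.59750760e-03 -9.99998716e-01]] 0.08547279279496917 [ 0.00752652 -0.52259415 -0.56030752]
scene [[471.38752114   0.         324.53377452]
 [  0.         471.38752114 204.09650636]
 [  0.           0.           1.        ]] [[ 0.26728147  0.96360085  0.00583168]
 [ 0.79177932 -0.21616464 -0.57127783]
 [-0.5492232   0.15730938 -0.82073603]] [-0.11429056 -0.37607399  1.61536668]
top [[363.67911209   0.         320.25402181]
 [  0.         363.67911209 202.45445071]
 [  0.           0.           1.        ]] [[ 0.02547843 -0.99915477  0.03225837]
 [-0.99916521 -0.02648296 -0.03110536]
 [ 0.03193336 -0.03143892 -0.99899542]] [-0.04119241  0.5221012   0.88974704]
```

View pics/scene0.png

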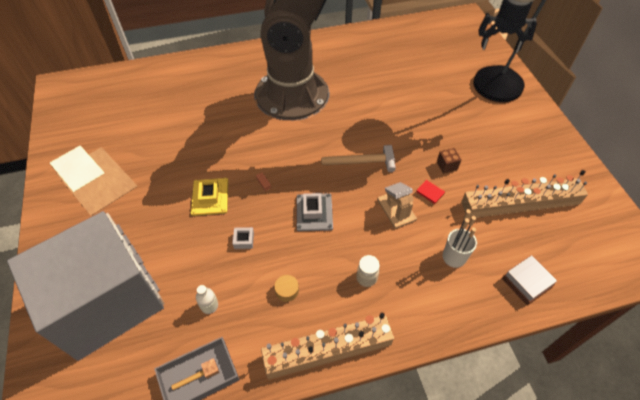

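View pics/top0.png

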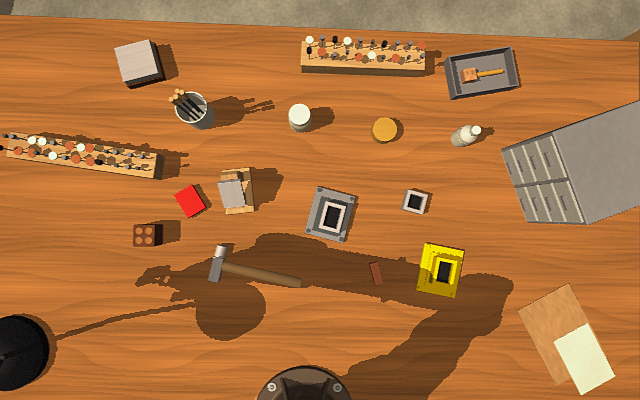

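The scene picture shows the bed at (314,212), the rest with the cover at (398,197) and the red look-alike at (431,191). In the top picture the bed is at (331,214) and the cover at (231,194). The red and yellow look-alikes lie to the sides.

```bash
cat > h.py <<'E'
import numpy as np,cv2
def ray(c,u,v):
    K,R,t=c['intrinsics'],c['R'],c['t']
    d=R.T@np.linalg.solve(K,[u,v,1.]); return -R.T@t,d
def onz(c,u,v,z):
    o,d=ray(c,u,v); return o+d*(z-o[2])/d[2]
def proj(c,X):
    p=c['intrinsics']@(c['R']@np.asarray(X,float)+c['t']); return p[:2]/p[2]
E
python3 - <<'E'
from h import *
a=[]
for n,u,v,w in[('top',205,160,60),('top',300,180,64),('scene',370,165,64),('scene',284,180,64)]:
    c=np.load(n+'0.npz'); im=c['pixels'][v:v+int(w*.75),u:u+w,::-1]; a.append(cv2.resize(im,(400,300),interpolation=cv2.INTER_CUBIC))
cv2.imwrite('pics/c1.png',np.vstack([np.hstack(a[:2]),np.hstack(a[2:])]))
c=np.load('top0.npz')
print('bed',onz(c,331,214,.03),'cover',onz(c,231,194,.085))
E
```

```text
bed [ 0.49514985 -0.05357594  0.03      ] cover [0.5342293  0.17566253 0.085     ]
```

View pics/c1.png

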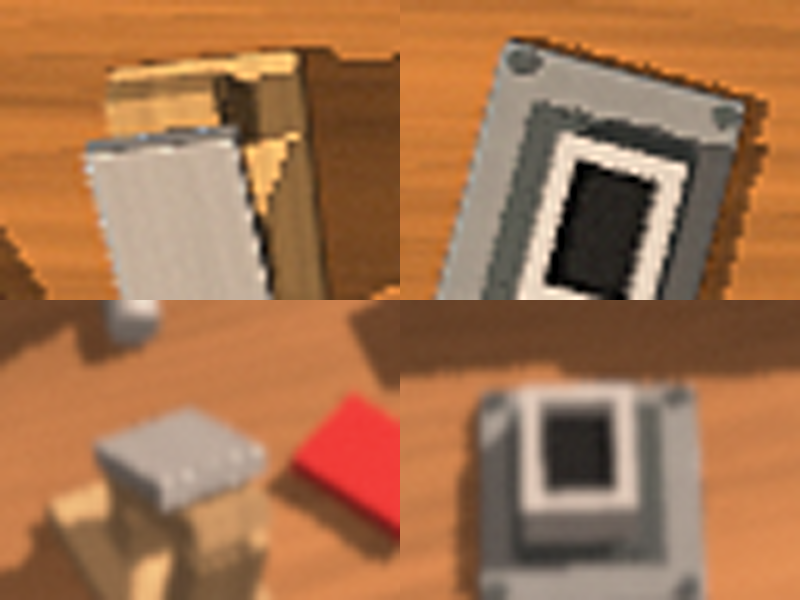

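The crops show the cover's edges on the rest and the half's pale rim with its opening on the grey bed. The bed is yawed about 13°. I'll use the wrist camera for better accuracy.

```bash
python3 - <<'E'
from h import *
from rig import vision,telemetry
s=telemetry.get_state(); c=vision.capture('wrist')
T=np.array(s['tcp_rot']); p=np.array(s['tool_pos'])
o=-c['R'].T@c['t']; print('cam in tool',T.T@(o-p),'axes',(T.T@c['R'].T).round(3)); print(c['intrinsics'])
for n in('top','scene'): print(proj(np.load(n+'0.npz'),p))
for X in([.50,.17,.30],[.50,-.05,.28],[.45,.06,.3]):
    print(X,(T.T@(np.array(X)-p)*1000).round(0))
E
```

```text
cam in tool [ 7.25501162e-02 -1.73765814e-05 -1.42960752e-01] axes [[ 0.    -0.958 -0.286]
 [ 1.     0.    -0.   ]
 [ 0.001 -0.286  0.958]]
[[320.24680112   0.         321.94269739]
 [  0.         320.24680112 203.10110654]
 [  0.           0.           1.        ]]
[-16.949352  345.6767636]
[497.15733095  54.51331129]
[0.5, 0.17, 0.3] [-394. -273.  -69.]
[0.5, -0.05, 0.28] [-480. -475.  -49.]
[0.45, 0.06, 0.3] [-391. -393.  -69.]
```

jog_arm(rows=[-60,-60,-60,0,0,0,0,-90,-90,-69,0,0,0,0,-120,-120,-69,0,0,0,0,-150,-150,-69,0,0,0,0,-180,-180,-69,0,0,0,0,-210,-210,-69,0,0,0,0,-240,-240,-69,0,0,0,0,-270,-270,-69,0,0,0,0,-300,-300,-69,0,0,0,0,-330,-330,-69,0,0,0,0,-360,-360,-69,0,0,0,0,-380,-380,-69,0,0,0,0,-395,-393,-69,0,0,0,0,-395,-393,-69,0,0,0,0,-395,-393,-69,0,0,0,0,-395,-393,-69,0,0,0,0])

```text
t: 1.48
tool_pos: [0.4544, 0.0569, 0.3001]
tcp_rot: [[-0.919, 0.395, -0.001], [0.395, 0.919, -0.001], [-0.0, -0.001, -1.0]]
wrist_force: [-0.4, 0.7, -0.1]
grip_width: 0.0853
```

```bash
python3 - <<'E'
from h import *
from rig import vision,telemetry
s=telemetry.get_state(); print(s['t'],s['tool_pos'],s['q'])
c=vision.capture('wrist'); np.savez('w1.npz',**c); cv2.imwrite('pics/w1.png',c['pixels'][:,:,::-1])
print(np.array(s['tcp_rot']).round(3))
E
```

```text
1.4833 [0.4544169  0.05690686 0.30012419] [-0.593546    0.09155722  0.38850131  1.87471737 -0.0360603   1.18313165
  0.97186517]
[[-0.919  0.395 -0.001]
 [ 0.395  0.919 -0.001]
 [-0.    -0.001 -1.   ]]
```

View pics/w1.png

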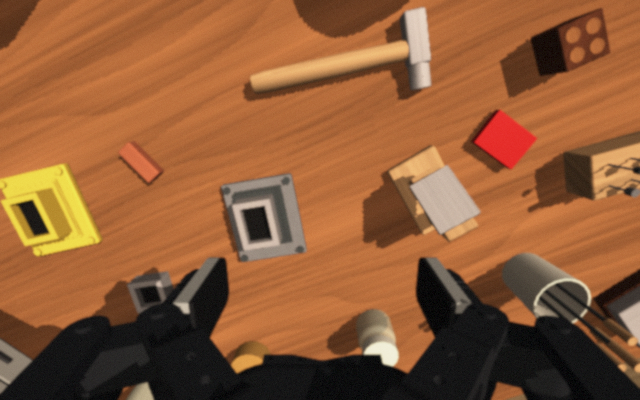

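The wrist picture shows the bed at (262,218) with the half's rim at (256,223), the cover on its rest at (446,200) and the red look-alike at (503,138). Next I'll extract the corners.

```bash
cat >> h.py <<'E'
def quad(c,u,v,w,lo=None,sc=4,dark=False,satmax=60,vmin=120,vmax=256):
    """quad corners of low-saturation blob nearest (u,v) in a window of half-size w"""
    x0,y0=int(u-w),int(v-w); im=c['pixels'][y0:y0+2*w,x0:x0+2*w]
    im=cv2.resize(im,None,fx=sc,fy=sc,interpolation=cv2.INTER_CUBIC)
    hsv=cv2.cvtColor(im,cv2.COLOR_RGB2HSV); S,V=hsv[...,1],hsv[...,2]
    m=((V<vmax)&(V>=vmin)&((S<satmax)|dark)).astype(np.uint8)
    m=cv2.morphologyEx(m,cv2.MORPH_OPEN,np.ones((sc+1,sc+1),np.uint8))
    cs,_=cv2.findContours(m,cv2.RETR_CCOMP if False else cv2.RETR_EXTERNAL,cv2.CHAIN_APPROX_NONE)
    k=[(cv2.contourArea(q),q) for q in cs]; a,q=max(k,key=lambda z:z[0])
    h=cv2.convexHull(q); 
    p=cv2.approxPolyN(h,4,ensure_convex=True)[0].astype(float) if hasattr(cv2,'approxPolyN') else None
    # refine: fit line to contour pts along each side
    q=q[:,0].astype(float); L=[]
    for i in range(4):
        A,B=p[i],p[(i+1)%4]; d=B-A; n=np.linalg.norm(d); d/=n
        r=q-A; s=r@d; e=r@np.array([-d[1],d[0]])
        t=q[(s>.15*n)&(s<.85*n)&(abs(e)<2*sc)].astype(np.float32)
        L.append(cv2.fitLine(t,cv2.DIST_HUBER,0,.01,.01).ravel())
    out=[]
    for i in range(4):
        a,b=L[i-1],L[i]; s=np.linalg.solve(np.c_[a[:2],-b[:2]],b[2:]-a[2:]); out.append(a[2:]+s[0]*a[:2])
    vis=im[...,::-1].copy(); cv2.polylines(vis,[np.int32(out)],True,(0,255,0),1)
    return (np.array(out)+.5)/sc-.5+[x0,y0],vis
E
python3 - <<'E'
from h import *
V=[]
w=np.load('w1.npz');t=np.load('top0.npz')
for n,c,u,v,ww,kw in[('cov w',w,446,200,40,dict(vmin=130,satmax=50)),('cov t',t,231,194,22,dict(vmin=130,satmax=50)),('open w',w,257,224,18,dict(vmin=0,vmax=70,dark=True)),('open t',t,333,217,14,dict(vmin=0,vmax=70,dark=True))]:
    try:
        q,vis=quad(c,u,v,ww,**kw); print(n,q.round(1).tolist()); 
        if 'open' in n:
            P=np.array([onz(c,*x,.042) for x in q]); print(P.round(4).tolist(),P.mean(0),np.linalg.norm(np.diff(P,axis=0),axis=1))
        V.append(cv2.resize(vis,(400,300)))
    except Exception as e: print(n,e); V.append(np.zeros((300,400,3),np.uint8))
cv2.imwrite('pics/q1.png',np.vstack([np.hstack(V[:2]),np.hstack(V[2:])]))
E
```

```text
cov w [[478.2, 211.8], [439.9, 232.3], [411.0, 186.5], [446.3, 166.9]]
cov t [[219.1, 189.6], [217.8, 187.1], [220.8, 194.1], [219.7, 189.6]]
open w [[270.4, 237.1], [250.5, 240.0], [242.6, 210.2], [263.2, 206.7]]
[[0.5139, -0.0451, 0.042], [0.5072, -0.0718, 0.042], [0.4651, -0.0621, 0.042], [0.4716, -0.035, 0.042]] [ 0.48945572 -0.05347656  0.042     ] [0.02749354 0.04315117 0.02790714]
open t [[340.1, 208.9], [335.0, 227.8], [322.9, 224.4], [328.0, 205.5]]
[[0.5079, -0.0741, 0.042], [0.4625, -0.0633, 0.042], [0.4699, -0.0343, 0.042], [0.5152, -0.0451, 0.042]] [ 0.48888586 -0.05420137  0.042     ] [0.0467296  0.02990191 0.04660619]
```

View pics/q1.png

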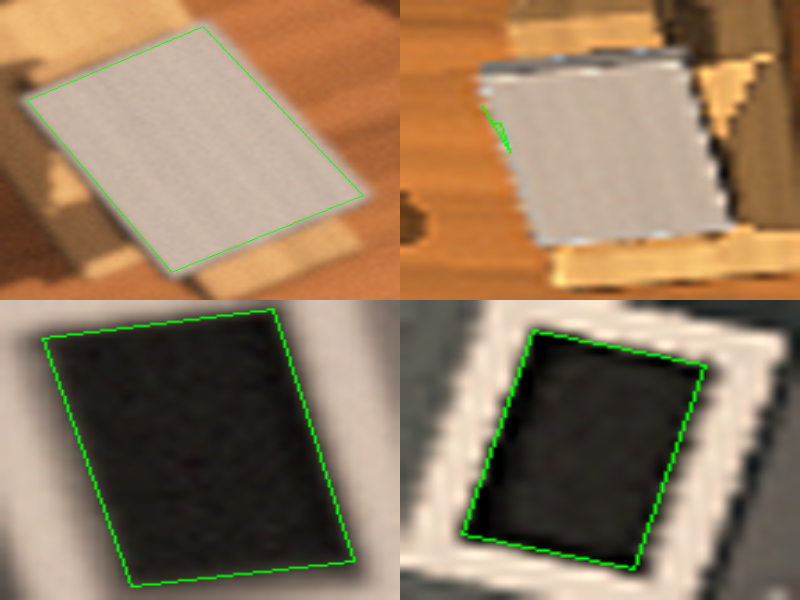

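The cover's wrist quad fits well and the opening quads are slightly shrunk. The cover mask in the top view failed, so I'll adjust its threshold.

```bash
python3 - <<'E'
from h import *
w=np.load('w1.npz');t=np.load('top0.npz')
qw,_=quad(w,446,200,40,vmin=130,satmax=60)
for sm in(60,70,80,90):
  try:
    qt,_=quad(t,231,194,24,vmin=110,satmax=sm); print(sm,qt.round(1).tolist())
    best=None
    for k in range(4):
        b=np.roll(qt,k,0); X=cv2.triangulatePoints(w['intrinsics']@np.c_[w['R'],w['t']],t['intrinsics']@np.c_[t['R'],t['t']],qw.T,b.T); X=(X[:3]/X[3]).T
        e=sum(np.linalg.norm(proj(w,x)-a) for x,a in zip(X,qw)); 
        if best is None or e<best[0]: best=(e,X)
    e,X=best; print(e,X.round(4).tolist(),X.mean(0)); n=np.cross(X[1]-X[0],X[2]-X[1]); n/=np.linalg.norm(n); print(n,np.degrees(np.arccos(abs(n[2]))),np.linalg.norm(np.diff(X,axis=0),axis=1))
  except Exception as ex: print(sm,ex)
obj=np.array([[33,-25,0],[33,25,0],[-33,25,0],[-33,-25,0]],float)/1000
for k in range(2):
  for o in(obj,obj[::-1].copy()):
    r=cv2.solvePnPGeneric(np.roll(o,k,0),qw,w['intrinsics'],None,flags=cv2.SOLVEPNP_IPPE)
    for rv,tv,er in zip(r[1],r[2],r[3].ravel()):
        R=w['R'].T@cv2.Rodrigues(rv)[0]; p=w['R'].T@(tv.ravel()-w['t']); 
        if R[2,2]>0: print('pnp',k,p.round(4),er.round(2),R.round(3).tolist())
for vm in(100,120,140):
    q,_=quad(w,257,224,18,vmin=0,vmax=vm,dark=True); P=np.array([onz(w,*x,.042) for x in q]); d=np.diff(P,axis=0);print(vm,P.mean(0),np.linalg.norm(d,axis=1),np.degrees(np.arctan2(d[:,1],d[:,0])))
E
```

```text
60 [[245.3, 204.7], [224.1, 207.5], [217.4, 181.8], [238.9, 178.2]]
1.3593090654309443 [[0.5592, 0.2022, 0.1037], [0.5691, 0.1558, 0.098], [0.5114, 0.1457, 0.0712], [0.5036, 0.192, 0.0756]] [0.535821   0.17391836 0.08715251]
[ 0.38572867  0.192338   -0.90234112] 25.53247658677903 [0.0478343  0.06436446 0.04718293]
70 [[245.2, 204.9], [224.1, 207.5], [217.1, 181.7], [239.2, 178.3]]
1.2540389053397463 [[0.5596, 0.2028, 0.1029], [0.5689, 0.1553, 0.0983], [0.5108, 0.1455, 0.073], [0.5037, 0.1922, 0.0753]] [0.53575257 0.17393197 0.08737436]
[ 0.37182316  0.16005813 -0.91440086] 23.879216360860738 [0.04856159 0.0641112  0.04731377]
80 [[245.2, 204.9], [224.0, 207.7], [217.0, 181.5], [239.2, 178.3]]
1.5147621289734985 [[0.5602, 0.2033, 0.1018], [0.5688, 0.1553, 0.0986], [0.5108, 0.1454, 0.0731], [0.5032, 0.1919, 0.0767]] [0.53572403 0.17397393 0.0875495 ]
[ 0.38079283  0.12902553 -0.91561413] 23.70690772327932 [0.04885805 0.06407626 0.04724281]
90 [[245.2, 205.2], [223.9, 207.7], [216.8, 181.3], [239.3, 178.3]]
1.713183507115703 [[0.5607, 0.2038, 0.1006], [0.5687, 0.1551, 0.0987], [0.5102, 
[... 260 characters left out ...]
 0.029, 0.839]]
pnp 0 [0.5399 0.1755 0.0787] 0.72 [[-0.945, 0.273, -0.178], [-0.188, -0.903, -0.387], [-0.267, -0.333, 0.905]]
pnp 1 [0.5038 0.1563 0.1638] 1.6 [[0.191, -0.89, -0.413], [0.733, -0.151, 0.663], [-0.653, -0.43, 0.624]]
pnp 1 [0.5045 0.1532 0.1634] 2.0 [[-0.422, -0.907, -0.01], [0.367, -0.161, -0.916], [0.829, -0.39, 0.4]]
100 [ 0.48978897 -0.05380837  0.042     ] [0.02918777 0.04523529 0.02963361] [-104.25106798  167.09860991   76.56027606]
120 [ 0.49009456 -0.05413649  0.042     ] [0.03050818 0.047038   0.03079174] [-103.23567811  166.86126672   76.38072941]
140 [ 0.49017867 -0.05440332  0.042     ] [0.03188254 0.04757149 0.03200832] [-105.59331196  166.61355432   76.1105718 ]
```

```bash
cat >> h.py <<'E'
from scipy.spatial.transform import Rotation as Ro
def Rt(yaw,tilt):  # tool frame: yaw of up-slope dir (deg), tilt
    y,t=np.radians([yaw,tilt]); u=np.array([np.cos(y),np.sin(y),0])
    z=u*np.sin(t)-[0,0,np.cos(t)]; x=-u*np.cos(t)-[0,0,np.sin(t)]
    return np.c_[x,np.cross(z,x),z]
def go(s,p,R=None):
    T=np.array(s['tcp_rot']); d=T.T@(np.array(p)-s['tool_pos'])*1000
    r=Ro.from_matrix(T.T@(T if R is None else R)).as_rotvec(degrees=True); return d.round(1),r.round(2)
E
python3 - <<'E'
from h import *
from rig import telemetry
s=telemetry.get_state(); R=Rt(9.5,34); print(R.round(3)); C=np.array([.536,.174,.0873])
print(go(s,C-R[:,2]*.1,R))
E
```

```text
[[-0.818 -0.165  0.552]
 [-0.137  0.986  0.092]
 [-0.559  0.    -0.829]]
(array([ 17. , 108.4, 129.7]), array([ -9.73, -33.11, -31.62]))
```

jog_arm(rows=[2,11,13,-1.22,-4.14,-3.95,0,4,27,33,-2.43,-8.28,-7.9,0,6,40,49,-3.65,-12.42,-11.86,0,8,54,65,-4.86,-16.56,-15.81,0,11,68,81,-6.08,-20.7,-19.76,0,13,81,97,-7.3,-24.83,-23.72,0,15,95,113,-8.5,-28.97,-27.67,0,17,108.4,129.7,-9.73,-33.11,-31.62,0,17,108.4,129.7,-9.73,-33.11,-31.62,0,17,108.4,129.7,-9.73,-33.11,-31.62,0,17,108.4,129.7,-9.73,-33.11,-31.62,0])

```text
t: 2.45
tool_pos: [0.4798, 0.1669, 0.1699]
tcp_rot: [[-0.817, -0.169, 0.551], [-0.14, 0.986, 0.095], [-0.559, 0.001, -0.829]]
wrist_force: [0.8, 0.7, 0.6]
grip_width: 0.0852
```

```bash
python3 - <<'E'
from h import *
from rig import telemetry,vision
s=telemetry.get_state(); c=vision.capture('wrist'); np.savez('w2.npz',**c)
T=np.array(s['tcp_rot']);p=np.array(s['tool_pos']); print(s['t'],p)
u=proj(c,[.536,.174,.0873]);print(u)
o=np.array([[33,-25,0],[33,25,0],[-33,25,0],[-33,-25,0]],float)/1000
for sm,vm in((60,130),(50,110)):
  q,vis=quad(c,*u,75,vmin=vm,satmax=sm,sc=4); cv2.imwrite('pics/w2q.png',vis)
  print(q.round(1).tolist())
  for k in(0,1):
   for oo in(o,o[::-1].copy()):
    r=cv2.solvePnPGeneric(np.roll(oo,k,0),q,c['intrinsics'],None,flags=cv2.SOLVEPNP_IPPE)
    for rv,tv,er in zip(r[1],r[2],r[3].ravel()):
        R=c['R'].T@cv2.Rodrigues(rv)[0]; P=c['R'].T@(tv.ravel()-c['t'])
        if R[2,2]>0 and er<1.5: print(k,'world',P.round(4),er.round(2),'tool mm',(T.T@(P-p)*1000).round(1),'n',R[:,2].round(3),'x',R[:,0].round(3),'in tool',(T.T@R).round(3)[:,[0,2]].T.tolist())
E
```

```text
2.45 [0.47981854 0.16689415 0.16991066]
[318.84595046 203.92176301]
[[351.7, 162.6], [348.7, 241.6], [288.9, 240.7], [287.8, 161.1]]
1 world [0.5394 0.1748 0.0832] 0.15 tool mm [ -1.3  -2.3 105.5] n [-0.587 -0.127  0.8  ] x [-0.791 -0.122 -0.6  ] in tool [[0.999, 0.013, 0.05], [0.05, -0.025, -0.998]]
1 world [0.5376 0.1747 0.0821] 1.38 tool mm [  0.7  -2.2 105.4] n [-0.894 -0.112  0.435] x [-0.43  -0.064 -0.9  ] in tool [[0.864, 0.009, 0.503], [0.503, 0.042, -0.863]]
[[351.4, 163.3], [347.4, 241.1], [289.5, 240.2], [288.6, 161.8]]
1 world [0.5443 0.1756 0.079 ] 0.36 tool mm [ -3.   -2.4 111.7] n [-0.624 -0.1    0.775] x [-0.767 -0.11  -0.632] in tool [[0.996, 0.021, 0.091], [0.09, 0.007, -0.996]]
1 world [0.5427 0.1754 0.0782] 1.41 tool mm [ -1.3  -2.4 111.5] n [-0.872 -0.14   0.469] x [-0.465 -0.061 -0.883] in tool [[0.883, 0.018, 0.47], [0.47, 0.01, -0.883]]
```

View pics/w2q.png

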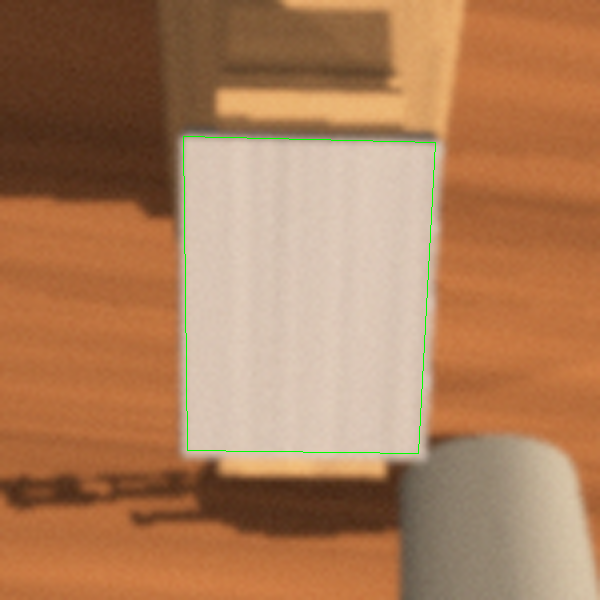

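The quad follows the cover's outline to about 1 px. The cover is square to the tool, about 102 mm ahead and about −1.5 mm in tool y. I'll approach and close.

jog_arm(rows=[-1,-1.5,30,0,0,0,0,-1,-1.5,60,0,0,0,0,-1,-1.5,90,0,0,0,0,-1,-1.5,108,0,0,0,0,-1,-1.5,115.5,0,0,0,0,-1,-1.5,115.5,0,0,0,0,-1,-1.5,115.5,0,0,0,0], grip_force=50)

```text
t: 3.08
tool_pos: [0.5436, 0.1784, 0.0701]
tcp_rot: [[-0.819, -0.174, 0.547], [-0.145, 0.985, 0.097], [-0.556, 0.001, -0.831]]
wrist_force: [0.6, 0.4, -0.7]
grip_width: 0.0856
```

jog_arm(rows=[0,0,0,0,0,0,0.3,0,0,0,0,0,0,0.4,0,0,0,0,0,0,0.5,0,0,0,0,0,0,0.6,0,0,0,0,0,0,0.6,0,0,0,0,0,0,0.6,0,0,0,0,0,0,0.6,0,0,0,0,0,0,0.6])

```text
t: 3.75
tool_pos: [0.5434, 0.1783, 0.0717]
tcp_rot: [[-0.817, -0.174, 0.549], [-0.145, 0.985, 0.097], [-0.558, 0.0, -0.83]]
wrist_force: [-4.4, -3.7, 9.7]
grip_width: 0.0489
```

```bash
python3 - <<'E'
from h import *
from rig import telemetry,vision
s=telemetry.get_state(); c=vision.capture('wrist'); np.savez('w3.npz',**c); cv2.imwrite('pics/w3.png',c['pixels'][:,:,::-1])
print(s['t'],s['tool_pos'],s['grip_width'],s['wrist_force'],s['ft_torque'])
E
```

```text
3.75 [0.54336685 0.17833989 0.07166775] 0.04886552597650022 [-4.44511984 -3.72682734  9.7484996 ] [-0.51279186  0.47066327 -0.30389774]
```

View pics/w3.png

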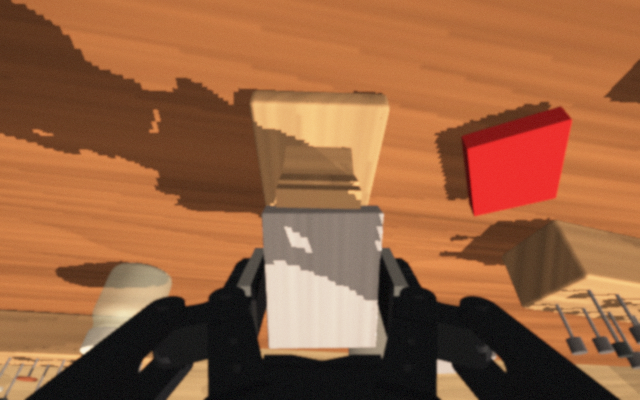

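The picture shows the cover held between both pads, with its near edge at row 208 and columns 264–382. I'll lift square to the slope.

jog_arm(rows=[0,0,-3,0,0,0,0.65,0,0,-10,0,0,0,0.65,0,0,-20,0,0,0,0.65,0,0,-40,0,0,0,0.65,0,0,-60,0,0,0,0.65,0,0,-80,0,0,0,0.65,0,0,-100,0,0,0,0.65,0,0,-110,0,0,0,0.65,0,0,-110,0,0,0,0.65])

```text
t: 4.55
tool_pos: [0.4814, 0.1686, 0.1641]
tcp_rot: [[-0.817, -0.176, 0.549], [-0.144, 0.984, 0.101], [-0.558, 0.004, -0.83]]
wrist_force: [0.1, 0.5, -3.9]
grip_width: 0.0489
```

```bash
python3 - <<'E'
from h import *
from rig import telemetry
s=telemetry.get_state(); print(s['t'],s['tool_pos'],s['grip_width'],s['wrist_force'],s['ft_torque'])
R=Rt(-13.3,0)
print(go(s,[.52,-.06,.23],R))
R2=Rt(-13.3+180,0); print(go(s,[.49,-.054,.23],R2),s['q'])
E
```

```text
4.55 [0.48143962 0.16861885 0.16408763] 0.04893194321539753 [ 0.08377445  0.54506063 -3.88365937] [-0.21257809  1.01269873 -0.01706241]
(array([ -35.3, -231.6,  -56.7]), array([ 7.14, 33.38, 22.7 ]))
(array([ -11.6, -220.4,  -72.6]), array([ -45.82,    9.8 , -150.51])) [-1.02818673  0.11972058  0.46792472  2.46263861  1.45337791  0.16403736
 -0.23688861]
```

jog_arm(rows=[-2,-12,-10,0.5,2.3,1.6,0.65,-5,-35,-20,1.1,5,3.4,0.65,-9,-60,-27,1.8,8.4,5.7,0.65,-13,-87,-34,2.7,12.5,8.5,0.65,-17,-115,-40,3.6,16.7,11.4,0.65,-22,-144,-45,4.5,20.9,14.2,0.65,-27,-173,-50,5.4,25,17,0.65,-31,-202,-54,6.2,29.2,19.9,0.65,-35.3,-220,-56.7,7.14,33.38,22.7,0.65,-35.3,-231.6,-56.7,7.14,33.38,22.7,0.65,-35.3,-231.6,-56.7,7.14,33.38,22.7,0.65,-35.3,-231.6,-56.7,7.14,33.38,22.7,0.65,-35.3,-231.6,-56.7,7.14,33.38,22.7,0.65])

```text
t: 5.63
tool_pos: [0.521, -0.0604, 0.2299]
tcp_rot: [[-0.973, 0.231, 0.001], [0.231, 0.973, 0.0], [-0.001, 0.0, -1.0]]
wrist_force: [-0.6, 0.7, -4.1]
grip_width: 0.0486
```

```bash
python3 - <<'E'
from h import *
from rig import telemetry,vision
s=telemetry.get_state(); c=vision.capture('wrist'); np.savez('w4.npz',**c); cv2.imwrite('pics/w4.png',c['pixels'][:,:,::-1])
print(s['t'],s['tool_pos'],s['grip_width'],s['wrist_force'],s['ft_torque'],s['q'])
print(np.array(s['tcp_rot']).round(4)); print(proj(c,[.49,-.054,.042]))
E
```

```text
5.6333 [ 0.52097178 -0.06042374  0.22994441] 0.04855717347355417 [-0.64716875  0.6978425  -4.07912248] [0.03319915 0.00881742 0.00770707] [-0.3374183   0.27916507  0.44668954  1.84683722 -0.1384363   1.04492793
  1.50145444]
[[-9.729e-01  2.310e-01  1.000e-03]
 [ 2.310e-01  9.729e-01  2.000e-04]
 [-1.000e-03  5.000e-04 -1.000e+00]]
[321.18949559 149.08589016]
```

View pics/w4.png

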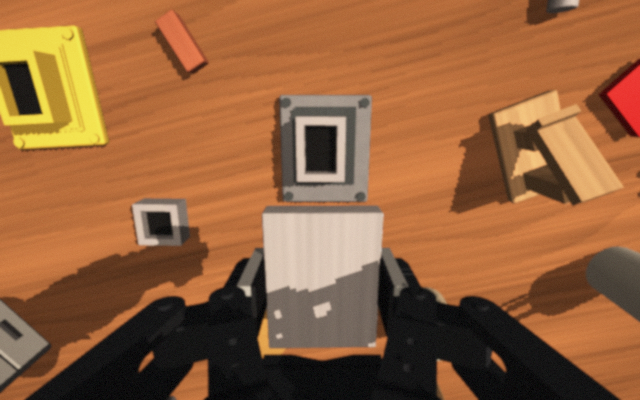

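The picture shows the half's rim at (321,149), parallel to the cover held at rows 208–348 and columns 264–382. Both lie in one camera frame, so I can measure the offset between them directly.

```bash
cat > rel.py <<'E'
from h import *
def edges(c,horizontal,a0,a1,b0,b1):
    """intensity profile of gray averaged over a0..a1, along b0..b1"""
    g=c['pixels'].astype(float); sat=g.max(2)-g.min(2); g=g.mean(2)
    f=(lambda m: m[b0:b1,a0:a1].mean(1)) if horizontal else (lambda m: m[a0:a1,b0:b1].mean(0))
    return f(g).round(0).astype(int).tolist(),f(sat).round(0).astype(int).tolist()
E
python3 - <<'E'
from rel import *
c=np.load('w4.npz')
for n,a in dict(near=(True,290,355,200,222),far=(True,290,355,338,360),left=(False,225,240,258,274),right=(False,225,240,374,392),leftlow=(False,320,340,260,280),rightlow=(False,320,340,366,386)).items(): print(n,a[3],*edges(c,*a),sep='\n ')
from rig import telemetry
s=telemetry.get_state(); T=np.array(s['tcp_rot']); p=np.array(s['tool_pos'])
for vm in (100,120,140):
    q,_=quad(c,321,149,22,vmin=0,vmax=vm,dark=True); P=np.array([onz(c,*x,.042) for x in q]); d=np.diff(P,axis=0)
    print(vm,q.round(1).tolist(),P.mean(0),'tool',((P.mean(0)-p)@T*1000).round(2),np.linalg.norm(d,axis=1),np.degrees(np.arctan2(d[:,1],d[:,0])))
q,vis=quad(c,321,149,38,vmin=175,satmax=70); P=np.array([onz(c,*x,.042) for x in q]); d=np.diff(P,axis=0)
print('rim',q.round(1).tolist(),P.mean(0),'tool',((P.mean(0)-p)@T*1000).round(2),np.linalg.norm(d,axis=1),np.degrees(np.arctan2(d[:,1],d[:,0])))
E
```

```text
near
 200
 [128, 108, 105, 118, 125, 119, 108, 103, 103, 104, 106, 113, 134, 167, 191, 200, 202, 201, 202, 202, 201, 202]
 [27, 46, 88, 118, 118, 88, 47, 25, 22, 22, 23, 24, 29, 34, 37, 37, 37, 38, 38, 37, 37, 37]
far
 338
 [105, 105, 105, 105, 105, 105, 105, 105, 106, 113, 120, 126, 128, 128, 128, 126, 119, 106, 90, 72, 54, 37]
 [23, 23, 23, 23, 23, 23, 23, 25, 36, 69, 106, 126, 132, 132, 131, 130, 123, 110, 91, 70, 50, 31]
left
 258
 [121, 121, 121, 122, 131, 156, 182, 196, 199, 200, 200, 201, 201, 199, 200, 199]
 [125, 125, 123, 112, 82, 51, 40, 38, 38, 38, 38, 38, 38, 37, 37, 37]
right
 374
 [201, 199, 197, 194, 192, 192, 190, 183, 162, 137, 126, 125, 125, 125, 125, 125, 125, 125]
 [37, 37, 37, 37, 37, 36, 39, 49, 74, 106, 125, 129, 129, 129, 129, 130, 130, 129]
leftlow
 260
 [99, 124, 143, 154, 159, 158, 154, 140, 119, 107, 104, 104, 103, 104, 106, 109, 115, 122, 125, 126]
 [96, 121, 138, 146, 148, 149, 142, 114, 69, 34, 24, 23, 23, 23, 23, 23, 25, 25, 26, 27]
rightlow
 366
 [107, 107, 107, 106, 104, 102, 100, 99, 99, 94, 86, 75, 69, 67, 66, 65, 63, 55, 47, 39]
 [24, 23, 23, 23,
[... 220 characters left out ...]
3  0.04459679] [ -13.49983163 -103.34780385  167.06669943]
120 [[336.4, 126.6], [335.7, 170.4], [305.5, 170.4], [304.4, 126.6]] [ 0.48967909 -0.05464261  0.042     ] tool [ 30.7   -2.39 187.68] [0.04459522 0.03160386 0.04459808] [ -13.53171049 -103.34780385  167.25324676]
140 [[336.7, 126.6], [336.0, 170.4], [305.3, 170.4], [304.0, 126.6]] [ 0.489674   -0.05466404  0.042     ] tool [ 30.7   -2.41 187.68] [0.04459534 0.03207648 0.04460039] [ -13.57622337 -103.34780385  167.48872769]
rim [[343.6, 180.9], [296.9, 180.9], [295.7, 116.5], [345.2, 116.9]] [ 0.49041319 -0.05499335  0.042     ] tool [ 29.9   -2.56 187.68] [0.04925303 0.065683   0.04946934] [-103.34751983  166.47933122   76.16671291]
```

```bash
python3 - <<'E'
from rel import *
from rig import telemetry
c=np.load('w4.npz'); s=telemetry.get_state(); T=np.array(s['tcp_rot']); p=np.array(s['tool_pos'])
for h in(.012,.014,.016,.018):
    z=p[2]+h; f=lambda u,v:(onz(c,u,v,z)-p)@T*1000
    a,b=f(320,212.6),f(320,347.2); l,r,l2,r2=f(263.2,232),f(382.1,232),f(267.7,329.5),f(376.3,329.5)
    print(h,'len',(a-b)[0].round(2),'cx',((a+b)/2)[0].round(2),'w',(r-l)[1].round(2),(r2-l2)[1].round(2),'cy',((l+r)/2)[1].round(2),((l2+r2)/2)[1].round(2),'xs',l[0].round(1),l2[0].round(1))
for vm in (100,130):
    q,_=quad(c,321,149,30,vmin=0,vmax=vm,dark=True)
    P=np.array([onz(c,*x,.042) for x in q]); print(q.round(1).tolist(),((P.mean(0)-p)@T*1000).round(2),np.linalg.norm(np.diff(P,axis=0),axis=1))
E
```

```text
0.012 len 70.0 cx -7.07 w 52.23 52.63 cy -0.44 -0.82 xs 19.0 -31.7
0.014 len 68.93 cx -5.87 w 51.43 51.82 cy -0.44 -0.82 xs 19.8 -30.1
0.016 len 67.87 cx -4.67 w 50.63 51.02 cy -0.44 -0.81 xs 20.6 -28.5
0.018 len 66.8 cx -3.48 w 49.84 50.22 cy -0.44 -0.81 xs 21.4 -27.0
[[336.1, 125.8], [335.5, 171.9], [305.8, 171.3], [304.8, 125.2]] [ 30.59  -2.34 187.68] [0.04702334 0.03108662 0.04701601]
[[336.1, 125.3], [336.1, 172.7], [305.4, 172.3], [304.1, 125.0]] [ 30.29  -2.44 187.68] [0.0484134  0.03217309 0.0481382 ]
```

Scale consistency puts the cover's top face about 18.5 mm behind the TCP. Its centre is at tool (−3.1, −0.6), and the rim centre is at (30.2, −2.45). I'll shift by (33.3, −1.9) and go down to a hover.

jog_arm(rows=[15,-1,10,0,0,0,0.65,33.3,-1.9,30,0,0,0,0.65,33.3,-1.9,60,0,0,0,0.65,33.3,-1.9,90,0,0,0,0.65,33.3,-1.9,120,0,0,0,0.65,33.3,-1.9,145,0,0,0,0.65,33.3,-1.9,165,0,0,0,0.65,33.3,-1.9,170,0,0,0,0.65,33.3,-1.9,170,0,0,0,0.65,33.3,-1.9,170,0,0,0,0.65])

```text
t: 6.52
tool_pos: [0.4872, -0.0528, 0.0608]
tcp_rot: [[-0.974, 0.227, 0.002], [0.227, 0.974, 0.001], [-0.002, 0.002, -1.0]]
wrist_force: [0.3, -0.2, -4.0]
grip_width: 0.0488
```

```bash
python3 - <<'E'
from h import *
from rig import telemetry,vision
s=telemetry.get_state(); print(s['t'],s['tool_pos'],s['wrist_force'],s['ft_torque']);print(np.array(s['tcp_rot']).round(4))
c=np.load('w4.npz'); 
print('target xy', np.array([0.520972,-.060424])+np.array([[-.9729,.231],[.231,.9729]])@[.0333,-.0019])
a=[]
for n in('scene','wrist'):
    c=vision.capture(n); np.savez(n+'5.npz',**c)
    if n=='scene': u,v=proj(c,[.489,-.054,.06]).astype(int); a.append(cv2.resize(c['pixels'][v-40:v+40,u-40:u+40,::-1],(400,400),interpolation=cv2.INTER_CUBIC))
    else: a.append(cv2.resize(c['pixels'][100:400,170:470,::-1],(400,400)))
cv2.imwrite('pics/s5.png',np.hstack(a))
E
```

```text
6.5167 [ 0.48724539 -0.05277861  0.060757  ] [ 0.28911444 -0.15326304 -3.99075103] [-0.01637499 -0.01565793  0.0102765 ]
[[-0.9738  0.2275  0.0024]
 [ 0.2275  0.9738  0.001 ]
 [-0.0021  0.0015 -1.    ]]
target xy [ 0.48813553 -0.05458021]
```

View pics/s5.png

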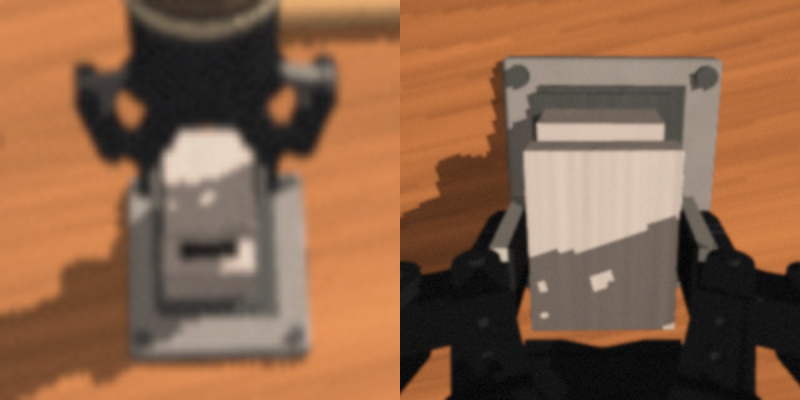

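The wrist crop shows the cover's near edge, with the half's bright rim strip and its near side still visible beyond it. I'll measure both in this one view.

```bash
python3 - <<'E'
from rel import *
from rig import telemetry
c=np.load('wrist5.npz'); s=telemetry.get_state(); T=np.array(s['tcp_rot']); p=np.array(s['tool_pos'])
for n,a in dict(rimnear=(True,290,350,178,216),rimleft=(False,195,203,264,282),rimright=(False,195,203,358,378)).items(): print(n,a[3],*edges(c,*a),sep='\n ')
for n,a in dict(covleft=(False,225,240,258,274),covright=(False,225,240,374,392),far=(True,290,355,338,352)).items(): print(n,a[3],*edges(c,*a),sep='\n ')
E
```

```text
rimnear
 178
 [80, 80, 82, 89, 97, 101, 102, 102, 102, 102, 102, 101, 102, 113, 141, 172, 190, 195, 195, 195, 195, 195, 196, 195, 195, 194, 184, 157, 121, 102, 100, 100, 102, 109, 132, 164, 187, 195]
 [9, 9, 11, 15, 19, 22, 22, 22, 22, 22, 22, 22, 22, 25, 31, 36, 37, 38, 38, 38, 38, 38, 38, 38, 38, 38, 37, 33, 26, 22, 21, 22, 22, 23, 29, 34, 36, 37]
rimleft
 264
 [79, 78, 79, 78, 74, 63, 52, 73, 123, 166, 187, 194, 196, 194, 195, 194, 195, 195]
 [14, 14, 14, 12, 12, 10, 6, 13, 26, 32, 36, 37, 36, 37, 37, 38, 36, 37]
rimright
 358
 [195, 194, 194, 194, 195, 195, 195, 193, 188, 167, 130, 91, 78, 76, 76, 77, 77, 77, 76, 76]
 [36, 37, 37, 36, 37, 37, 37, 36, 36, 33, 24, 15, 10, 8, 8, 8, 8, 8, 9, 8]
covleft
 258
 [76, 76, 78, 83, 106, 144, 177, 191, 194, 195, 196, 196, 195, 195, 195, 195]
 [12, 13, 12, 14, 22, 30, 35, 38, 38, 38, 38, 38, 38, 37, 37, 37]
covright
 374
 [197, 194, 191, 190, 188, 188, 188, 183, 168, 152, 145, 145, 144, 144, 144, 145, 145, 144]
 [37, 37, 37, 36, 37, 37, 36, 34, 31, 26, 26, 25, 25, 25, 25, 26, 25, 24]
far
 338
 [102, 102, 102, 102, 102, 102, 102, 101, 101, 104, 108, 111, 113, 113]
 [23, 22, 22, 22, 22, 22, 22, 24, 34, 61, 95, 113, 118, 119]
```

```bash
python3 - <<'E'
from rel import *
from rig import telemetry
c=np.load('wrist5.npz'); s=telemetry.get_state(); T=np.array(s['tcp_rot']); p=np.array(s['tool_pos'])
def f(u,v,z): return (onz(c,u,v,z)-p)@T*1000
for z in(.040,.042,.044,.046):
    a,l,r=f(320,192.2,z),f(272,199,z),f(367.85,199,z); print('rim',z,'w',(r-l)[1].round(2),'cx',(a[0]-33).round(2),'cy',((r+l)/2)[1].round(2))
for h in(.014,.016,.018,.019,.020):
    z=p[2]+h; a,b,l,r=f(320,212.6,z),f(320,347.2,z),f(262.8,232,z),f(382.1,232,z); print('cov',h,'w',(r-l)[1].round(2),'len',(a-b)[0].round(2),'near-33',(a[0]-33).round(2),'mid',((a+b)/2)[0].round(2),'cy',((r+l)/2)[1].round(2))
E
```

```text
rim 0.04 w 51.03 cx -2.98 cy -1.1
rim 0.042 w 50.41 cx -2.46 cy -1.08
rim 0.044 w 49.79 cx -1.93 cy -1.07
rim 0.046 w 49.17 cx -1.41 cy -1.06
cov 0.014 w 51.45 len 68.86 near-33 -2.71 mid -4.14 cy 0.22
cov 0.016 w 50.65 len 67.79 near-33 -2.05 mid -2.94 cy 0.22
cov 0.018 w 49.85 len 66.72 near-33 -1.39 mid -1.74 cy 0.22
cov 0.019 w 49.45 len 66.18 near-33 -1.06 mid -1.15 cy 0.22
cov 0.02 w 49.05 len 65.65 near-33 -0.72 mid -0.55 cy 0.22
```

In the same view the rim is offset from the cover by about (−0.95, −1.3) mm in tool axes. That matches the arm's tracking error from the last move, so both measurements agree. I'll correct it and lower to just above the rim.

jog_arm(rows=[-1,-1.3,3,0,0,0,0.65,-1,-1.3,7,0,0,0,0.65,-1,-1.3,11,0,0,0,0.65,-1,-1.3,12.5,0,0,0,0.65,-1,-1.3,12.5,0,0,0,0.65,-1,-1.3,12.5,0,0,0,0.65,-1,-1.3,12.5,0,0,0,0.65])

```text
t: 7.2
tool_pos: [0.4889, -0.0547, 0.0487]
tcp_rot: [[-0.974, 0.228, 0.004], [0.228, 0.974, 0.001], [-0.004, 0.002, -1.0]]
wrist_force: [0.4, 0.0, -2.7]
grip_width: 0.049
```

```bash
python3 - <<'E'
from h import *
from rig import telemetry
s=telemetry.get_state(); print(s['t'],s['tool_pos'],s['wrist_force'],s['ft_torque'],go(s,[.48788,-.05426,.048],Rt(-13.2,0)))
E
```

```text
7.2 [ 0.48886893 -0.05473236  0.04869024] [ 0.39217711  0.04106055 -2.67767136] [ 2.90575613e-02 -8.21357710e-06 -3.67588088e-02] (array([1.1, 0.2, 0.7]), array([0.1, 0.2, 0. ]))
```

```bash
cat >> rel.py <<'E'
def cross(c,hor,a0,a1,b0,b1,lvl,up):
    g=np.array(c['pixels'][b0:b1,a0:a1].mean((1,2)) if hor else c['pixels'][a0:a1,b0:b1].mean((0,2)))
    for i in range(len(g)-1):
        if (g[i]<lvl<=g[i+1]) if up else (g[i]>=lvl>g[i+1]): return b0+i+(lvl-g[i])/(g[i+1]-g[i])
E
python3 - <<'E'
from rel import *
from rig import vision,telemetry
c=vision.capture('wrist'); np.savez('w6.npz',**c)
s=telemetry.get_state(); print(s['t'],s['tool_pos'])
print(edges(c,True,290,350,185,216)[0])
for r in(205,207): print(r,edges(c,False,r-1,r+2,258,282)[0],edges(c,False,r-1,r+2,360,388)[0],sep='\n')
E
```

```text
7.25 [ 0.48888236 -0.05473429  0.04871989]
[98, 101, 102, 102, 102, 102, 101, 101, 100, 102, 115, 145, 176, 191, 195, 195, 195, 195, 193, 183, 156, 120, 102, 99, 100, 102, 110, 133, 165, 187, 195]
205
[76, 78, 78, 78, 80, 79, 78, 79, 83, 83, 79, 74, 79, 105, 133, 150, 155, 156, 155, 155, 156, 154, 156, 155]
[148, 150, 148, 147, 149, 151, 147, 149, 148, 148, 149, 149, 149, 144, 126, 104, 93, 89, 86, 85, 78, 76, 76, 74, 78, 74, 79, 91]
207
[76, 78, 78, 79, 79, 79, 80, 83, 89, 93, 96, 97, 96, 100, 104, 108, 107, 107, 107, 108, 107, 105, 107, 106]
[108, 109, 108, 107, 108, 108, 107, 108, 108, 107, 108, 107, 107, 107, 102, 100, 99, 98, 98, 95, 88, 80, 75, 74, 76, 75, 78, 92]
```

```bash
python3 - <<'E'
from rel import *
from rig import telemetry
c=np.load('w6.npz'); s=telemetry.get_state(); T=np.array(s['tcp_rot']); p=np.array(s['tool_pos'])
def f(u,v,z): return (onz(c,u,v,z)-p)@T*1000
L=cross(c,False,198,203,262,284,130,True);Rr=cross(c,False,198,203,355,385,135,False);n=cross(c,True,290,350,190,202,148,True)
cl=cross(c,False,225,240,256,274,135,True);cr=382.1;cn=cross(c,True,290,350,208,216,150,True)
print(L,Rr,n,cl,cn,edges(c,False,225,240,374,392)[0])
for z,h in((.042,.0185),(.043,.0185),(.042,.0175),(.043,.0195)):
    a,l,r=f(320,n,z),f(L,200.5,z),f(Rr,200.5,z); b,m,k=f(320,cn,p[2]+h),f(cl,232,p[2]+h),f(cr,232,p[2]+h)
    print(z,h,'w',(r-l)[1],(k-m)[1],'dx',a[0]-b[0],'dy',(l+r)[1]/2-(m+k)[1]/2)
E
```

```text
271.03044871794873 374.50522648083626 196.08704379562045 262.74278987639786 212.53400105429625 [196, 194, 191, 189, 187, 188, 185, 174, 141, 100, 80, 86, 107, 130, 142, 146, 146, 146]
0.042 0.0185 w 50.306038974450125 49.70507333069358 dx 0.052200191226209114 dy 0.18344241060027677
0.043 0.0185 w 49.96935657534863 49.70507333069358 dx 0.32672473705125427 dy 0.18131443207033016
0.042 0.0175 w 50.306038974450125 50.105284851438114 dx 0.3828909737870134 dy 0.18235934476532378
0.043 0.0195 w 49.96935657534863 49.30486180994905 dx -0.003966045509617544 dy 0.1823974979053009
```

The alignment is now within about 0.3 mm in x and y, with both widths reading about 50 mm. I'll lower slowly and watch the force.

jog_arm(rows=[0.1,0.2,2,0,0,0,0.65,0.1,0.2,4,0,0,0,0.65,0.1,0.2,5.5,0,0,0,0.65,0.1,0.2,7,0,0,0,0.65,0.1,0.2,8,0,0,0,0.65,0.1,0.2,8,0,0,0,0.65])

```text
t: 7.75
tool_pos: [0.4887, -0.0545, 0.0405]
tcp_rot: [[-0.974, 0.228, 0.003], [0.228, 0.974, 0.001], [-0.003, 0.002, -1.0]]
wrist_force: [0.1, 0.2, -3.9]
grip_width: 0.0491
```

jog_arm(rows=[0,0,0.7,0,0,0,0.65,0,0,1.4,0,0,0,0.65,0,0,2,0,0,0,0.65,0,0,2,0,0,0,0.65])

```text
t: 8.08
tool_pos: [0.4889, -0.0545, 0.0385]
tcp_rot: [[-0.974, 0.228, 0.004], [0.228, 0.974, 0.001], [-0.003, 0.002, -1.0]]
wrist_force: [-0.1, -0.2, -2.1]
grip_width: 0.0489
```

jog_arm(rows=[0,0,0.5,0,0,0,0.65,0,0,1,0,0,0,0.65,0,0,1,0,0,0,0.65])

```text
t: 8.33
tool_pos: [0.4891, -0.0545, 0.0377]
tcp_rot: [[-0.974, 0.228, 0.004], [0.228, 0.974, 0.001], [-0.004, 0.002, -1.0]]
wrist_force: [-0.8, 0.4, 1.8]
grip_width: 0.049
```

jog_arm(rows=[0,0,0.5,0,0,0,0.65,0,0,1,0,0,0,0.65,0,0,1,0,0,0,0.65])

```text
t: 8.58
tool_pos: [0.4894, -0.0546, 0.0368]
tcp_rot: [[-0.974, 0.228, 0.005], [0.228, 0.974, 0.001], [-0.004, 0.002, -1.0]]
wrist_force: [0.1, 0.3, 2.8]
grip_width: 0.0485
```

```bash
python3 - <<'E'
from rel import *
from rig import telemetry,vision
s=telemetry.get_state(); print(s['tool_pos'],s['wrist_force'],s['ft_torque'])
c=vision.capture('wrist'); np.savez('w7.npz',**c); d=vision.capture('scene')
u,v=proj(d,[.489,-.054,.05]).astype(int)
print(edges(c,True,290,350,190,216)[0])
cv2.imwrite('pics/w7.png',np.hstack([cv2.resize(c['pixels'][170:250,240:400,::-1],(800,400),interpolation=cv2.INTER_CUBIC)[:,:800]][0:1]))
cv2.imwrite('pics/s7.png',np.vstack([cv2.resize(c['pixels'][175:235,240:400,::-1],(800,300),interpolation=cv2.INTER_CUBIC),cv2.resize(d['pixels'][v-18:v+18,u-48:u+48,::-1],(800,300),interpolation=cv2.INTER_CUBIC)]))
E
```

```text
[ 0.48935992 -0.0545546   0.03682765] [0.11929761 0.27026953 2.79085596] [-0.04747602  0.12628128  0.03050014]
[101, 102, 102, 102, 102, 101, 102, 102, 101, 101, 102, 113, 140, 169, 177, 156, 120, 102, 99, 100, 102, 110, 132, 165, 187, 195]
```

View pics/s7.png

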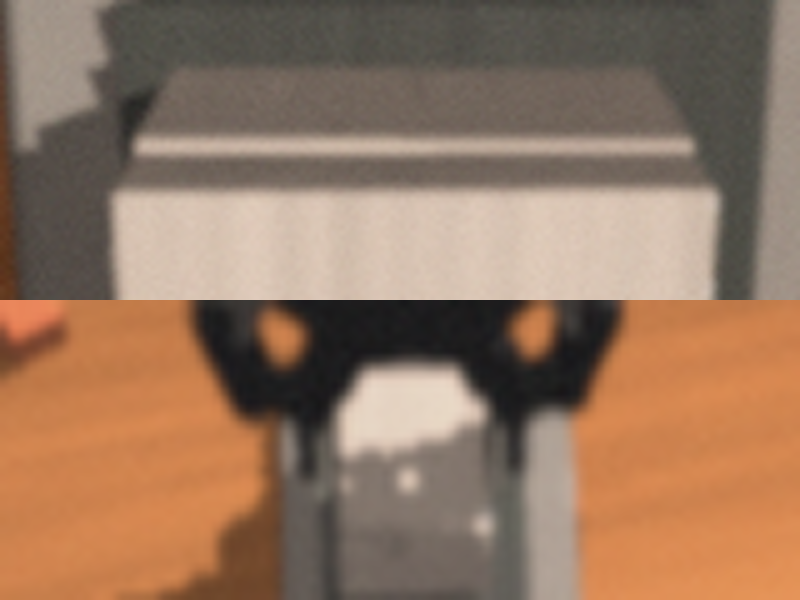

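```bash
cat > m.py <<'E'
from rel import *
from rig import telemetry,vision
import sys
c=vision.capture('wrist'); s=telemetry.get_state(); T=np.array(s['tcp_rot']); p=np.array(s['tool_pos'])
def f(u,v,z): return (onz(c,u,v,z)-p)@T*1000
print(p,s['wrist_force'].round(1),s['ft_torque'].round(2))
n=cross(c,True,290,350,193,206,140,True);u=cross(c,True,290,350,200,210,140,False);cn=cross(c,True,290,350,208,216,150,True); print('rows',n,u,cn)
cl,cr=cross(c,False,225,240,256,274,135,True),382.1
v=int(round((n+u)/2)); g=lambda *a:cross(c,False,v-1,v+2,*a)
L,Rr=g(258,285,115,True),g(360,390,115,False); print('LR',L,Rr,cl)
for h in(.0175,.0185,.0195):
    a,b,e=f(320,n,.042),f(320,cn,p[2]+h),f(320,u,p[2]+h-.012); l,r,m,k=f(L,v,.042)[1],f(Rr,v,.042)[1],f(cl,232,p[2]+h)[1],f(cr,232,p[2]+h)[1]
    print(h,'dx',(a[0]-b[0]).round(2),'lower edge-top edge x',(e[0]-b[0]).round(2),'dy',((l+r-m-k)/2).round(2),'w',(r-l).round(1),(k-m).round(1))
E
python3 m.py
```

```text
[ 0.48938221 -0.05455714  0.03684288] [-0.1  0.4  3.1] [-0.04  0.04 -0.07]
rows 202.0309080437704 205.4485467399843 212.54792387543253
LR 266.38505747126436 378.4862068965517 262.721511627907
0.0175 dx 0.88 lower edge-top edge x -0.61 dy 0.01 w 50.3 50.1
0.0185 dx 0.55 lower edge-top edge x -0.64 dy 0.02 w 50.3 49.7
0.0195 dx 0.22 lower edge-top edge x -0.66 dy 0.02 w 50.3 49.3
```

The widths in view put the cover's top 11.9 mm above the rim, where 12 mm is home. Contact also began only at TCP z of about 38 mm, well below where the step would have landed on the rim. So the step is in the opening. I'll ease the load, open and back off.

jog_arm(rows=[0.4,0,-0.4,0,0,0,0.65,0.4,0,-0.4,0,0,0,0.55,0.4,0,-0.4,0,0,0,0.45,0.4,0,-0.4,0,0,0,0.35,0.4,0,-0.4,0,0,0,0.25,0.4,0,-0.4,0,0,0,0.2,0.4,0,-0.4,0,0,0,0.2,0.4,0,-0.4,0,0,0,0.2])

```text
t: 9.4
tool_pos: [0.4889, -0.0544, 0.0373]
tcp_rot: [[-0.974, 0.228, 0.005], [0.228, 0.974, 0.001], [-0.004, 0.002, -1.0]]
wrist_force: [-0.8, 0.8, -0.6]
grip_width: 0.0685
```

jog_arm(rows=[0,0,-5,0,0,0,0.2,0,0,-15,0,0,0,0.1,0,0,-40,0,0,0,0,0,0,-70,0,0,0,0,0,0,-95,0,0,0,0,0,0,-95,0,0,0,0,0,0,-95,0,0,0,0])

```text
t: 9.98
tool_pos: [0.4896, -0.0545, 0.1343]
tcp_rot: [[-0.974, 0.228, 0.009], [0.228, 0.974, 0.001], [-0.008, 0.003, -1.0]]
wrist_force: [0.1, -0.7, -0.3]
grip_width: 0.0856
```

```bash
python3 - <<'E'
from rel import *
from rig import telemetry,vision
s=telemetry.get_state(); print(s['t'],s['tool_pos'],s['wrist_force'],s['grip_width'])
c=vision.capture('wrist'); np.savez('w8.npz',**c); d=vision.capture('scene'); np.savez('s8.npz',**d)
def crop(c,X,a,b): 
    u,v=proj(c,X).astype(int); u=max(u,a);v=max(v,b); return cv2.resize(c['pixels'][v-b:v+b,u-a:u+a,::-1],(400,400),interpolation=cv2.INTER_CUBIC)
cv2.imwrite('pics/s8.png',np.hstack([crop(c,[.489,-.054,.054],90,90),crop(d,[.489,-.054,.05],32,32)]))
E
```

```text
9.9833 [ 0.48960111 -0.05449808  0.13434465] [ 0.06352276 -0.65279953 -0.32633353] 0.0855819496869886
```

View pics/s8.png

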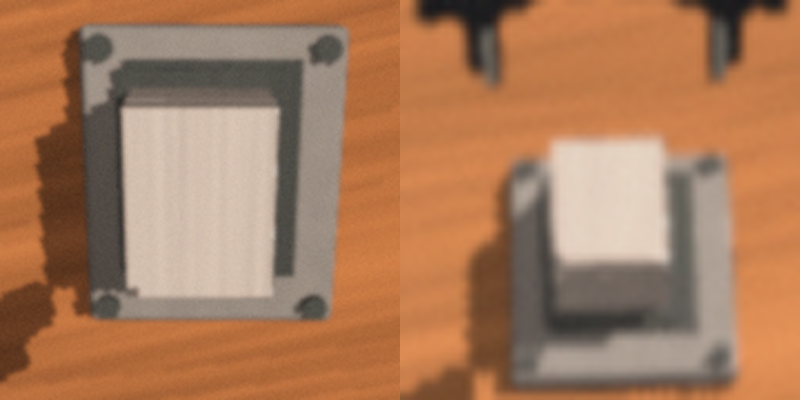

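The crops show the cover square on the half, with no bright rim strip and no gap under its near side in either view. As a last check I'll compute its seat height and tilt from the image scale.

```bash
python3 - <<'E'
from rel import *
c=np.load('w8.npz');d=np.load('s8.npz')
q,_=quad(c,*proj(c,[.489,-.054,.054]),60,vmin=150,satmax=75)
print(q.round(1).tolist())
for z in(.054,.058):
    P=np.array([onz(c,*x,z) for x in q]); e=np.diff(np.r_[P,P[:1]],axis=0); print('w',z,P.mean(0).round(4),(np.linalg.norm(e,axis=1)*1000).round(1),np.degrees(np.arctan2(e[:,1],e[:,0])).round(1))
q2,_=quad(d,*proj(d,[.489,-.054,.054]),24,vmin=170,satmax=75)
for z in(.054,.058):
    P2=np.array([onz(d,*x,z) for x in q2]); print('s',z,P2.mean(0).round(4),(np.linalg.norm(np.diff(P2,axis=0),axis=1)*1000).round(1))
# camera-only reference: height scale of the bed-plate known from rim image w4; joint triangulation of centres
a=onz(c,*q.mean(0),.054); o1,d1=ray(c,*q.mean(0)); o2,d2=ray(d,*q2.mean(0))
st=np.linalg.lstsq(np.c_[d1,-d2],o2-o1,rcond=None)[0]; print('tri',o1+d1*st[0],o2+d2*st[1])
# same triangulation on the empty rim (z=.042) as bias reference
w=np.load('w4.npz'); s0=np.load('scene0.npz')
r1,_=quad(w,321,149,38,vmin=175,satmax=70); r2,_=quad(s0,*proj(s0,[.489,-.054,.042]),16,vmin=170,satmax=75); print(r2.round(1).tolist())
o1,d1=ray(w,*r1.mean(0)); o2,d2=ray(s0,*r2.mean(0)); st=np.linalg.lstsq(np.c_[d1,-d2],o2-o1,rcond=None)[0]; print('rim tri',o1+d1*st[0],o2+d2*st[1])
E
```

```text
Traceback (most recent call last):
  File "h.py", line 26, in quad
    L.append(cv2.fitLine(t,cv2.DIST_HUBER,0,.01,.01).ravel())
             ~~~~~~~~~~~^^^^^^^^^^^^^^^^^^^^^^^^^^^^
cv2.error: OpenCV(4.12.0) /io/opencv/modules/imgproc/src/linefit.cpp:50: error: (-215:Assertion failed) count > 0 in function 'fitLine2D_wods'
```

```bash
python3 - <<'E'
from rel import *
c=np.load('w8.npz');d=np.load('s8.npz');w=np.load('w4.npz');s0=np.load('scene0.npz')
def tri(c,q,d,r):
    o1,d1=ray(c,*q);o2,d2=ray(d,*r);st=np.linalg.lstsq(np.c_[d1,-d2],o2-o1,rcond=None)[0];return (o1+d1*st[0]).round(4),(o2+d2*st[1]).round(4)
for vm in(175,182,188):
  try:
    q,_=quad(c,*proj(c,[.489,-.054,.054]),60,vmin=vm,satmax=75)
    for z in(.054,.058):
        P=np.array([onz(c,*x,z) for x in q]); e=np.diff(np.r_[P,P[:1]],axis=0); print('w',vm,z,P.mean(0).round(4),(np.linalg.norm(e,axis=1)*1000).round(1),np.degrees(np.arctan2(e[:,1],e[:,0])).round(1))
    q2,_=quad(d,*proj(d,[.489,-.054,.054]),20,vmin=vm,satmax=75); print('cover tri',tri(c,q.mean(0),d,q2.mean(0)))
  except Exception as e: print(vm,'fail')
try:
    r1,_=quad(w,321,149,38,vmin=175,satmax=70); r2,_=quad(s0,*proj(s0,[.489,-.054,.042]),16,vmin=182,satmax=75); print('rim tri',r2.round(1).tolist(),tri(w,r1.mean(0),s0,r2.mean(0)))
except Exception as e: print('rim fail')
E
```

```text
w 175 0.054 [ 0.4907 -0.055   0.054 ] [65.7 48.7 65.6 48.7] [ -13.3 -103.3  166.7   76.8]
w 175 0.058 [ 0.4894 -0.0547  0.058 ] [64.6 47.8 64.4 47.9] [ -13.3 -103.3  166.7   76.8]
cover tri (array([ 0.4888, -0.0545,  0.0557]), array([ 0.4892, -0.0532,  0.0557]))
w 182 0.054 [ 0.4907 -0.055   0.054 ] [65.3 48.4 65.2 48.4] [ -13.3 -103.3  166.7   76.9]
w 182 0.058 [ 0.4894 -0.0547  0.058 ] [64.2 47.5 64.  47.5] [ -13.3 -103.3  166.7   76.9]
cover tri (array([ 0.4888, -0.0545,  0.0559]), array([ 0.4891, -0.0532,  0.0559]))
w 188 0.054 [ 0.4906 -0.055   0.054 ] [65.1 48.1 64.8 48. ] [ -13.2 -103.3  166.7   77.1]
w 188 0.058 [ 0.4893 -0.0547  0.058 ] [63.9 47.3 63.7 47.2] [ -13.2 -103.3  166.7   77.1]
cover tri (array([ 0.4887, -0.0546,  0.0561]), array([ 0.489 , -0.0533,  0.0561]))
rim tri [[321.2, 212.3], [303.4, 212.8], [303.4, 194.2], [320.4, 192.8]] (array([ 0.4891, -0.0547,  0.0454]), array([ 0.4895, -0.053 ,  0.0453]))
```

```bash
python3 -c "
from rig import order; print(order.finish_job())"
```

```text
the job is handed in; nothing more can be done
None
```

I picked the cover up from its rest and laid it step down on the mould half, and my checks say it is fully home. I handed the job in after about 10 s of robot time, with the open gripper lifted clear.

- **Before lowering:** the wrist camera saw the cover and the rim together, and they were lined up to about 0.3 mm.
- **Lowering:** the force first changed at TCP height 38 mm, below where the step would have met the rim. I pressed with about 7 N at most.
- **After release:** no rim showed at the near end and no gap under the near side. Opposite sides of the cover measured equal to 0.1 mm, so it looks level. It measured 65.7 × 48.7 mm at home height, closer to the true 66 × 50 mm than the figure for resting on the rim.

**Checks that disagreed:**
- Triangulation put the cover's top 10.3 mm above the rim. Home is 12 mm and resting on the rim is 16 mm, so this still points to home. Both absolute heights came out 2–3 mm too high, about what the calibration allows.
- Just before release, the wrist view still showed a rim strip about 4 px deep at the near end and hinted that the cover was tilted slightly in the grip. The strip was gone after release.
- I did not do a sideways push test.

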